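# Load a finned cooling cartridge through the flap of the cooling dock

## Task

Slide the cooling cartridge with the blue handle, four-fin end first, through the dock's sprung yellow flap so that its fins pass between the copper fins inside, and push it fully home against the dock's mouth. Let go and leave it standing flat on the bench, the flap resting open on its fins; leave the other cartridge and the other things on the bench where they are.

Things in the scene. Friction and masses are not known exactly. Their poses are not given: they have to be found in the camera images.
- cartridge: The cartridge to load, aluminium, about 0.5 kg, standing on the bench, slides freely. Origin: underside, below the handle's centre; z up; +x is the way its fins point. Rear block 50 (x) x 84 (y) x 34 mm high, x -25 to +25. Blue upright handle on top of it, see its point; four fins ahead of it, see fin_tips.
- grip (a point): Middle of the cartridge's blue handle, 53 mm above its origin. The handle is 36 (along x) x 14 mm (along y), from 34 to 72 mm height: pinch it across y.
- fin_tips (a point): Middle of the row of the cartridge's fin tips: 110 mm ahead of its origin along its x, 15 mm up. Four fins 6 mm thick and 30 mm high, underside level with the block's, from x = 25 to 110 mm, at y = -30, -10, +10, +30 mm; tips rounded.
- spare: The other cartridge, with orange handle: same block, handle, frame and length, but three 10 mm thick fins (y = -28, 0, +28 mm), which do not fit the dock. Not to be moved.
- dock: Fixed cooling dock on the bench. Origin: centre of its mouth at bench level; +x points inwards, the way the cartridge is pushed; z up. Grey walls 10 mm thick, inner faces at y = +-37 mm, front ends at x = 0 (the cartridge's block stops there). Mouth 74 mm wide, 44 high; 54 mm high in all, clear cover, no floor. Fully home: cartridge origin at x = -25 mm, y = z = 0, axes along the dock's.
- dock_fins (a point): Middle of the front ends of the dock's three copper fins: 48 mm inside the mouth, 17 mm up. Fins 6 mm thick, 34 mm high, at y = -20, 0, +20 mm of the dock, running back along x to the rear wall at 100 mm; each cartridge fin has 4 mm to spare either side. Behind the wall a white chiller box, 130 mm wide, 80 high, x = 106 to 206 mm.
- flap (a joint): Angle of the yellow flap in the dock's mouth, rad: 0 hanging shut, grows as its lower edge swings inwards and up, to 1.45 at most. Flap 70 mm wide, 38 mm long, 3 mm thick, hinged along its upper edge 43 mm above the bench and 6 mm behind the mouth. A weak spring shuts it (under 2 N at the edge). With a cartridge inside it rests on top of the fins at about 1.2.
- flap_edge (a point): Middle of the flap's free lower edge.
- jar: White jar with red cap, 76 mm across, 90 mm high; bystander. Origin under its centre, z up.
- amber: Amber bottle, 52 mm across, 90 mm high; bystander. Origin under its centre, z up.
- beaker: White beaker, 72 mm across, 90 mm high; bystander. Origin under its centre, z up.
- tray: Blue divided tray 150 x 110 x 40 mm; bystander. Origin under its centre.
- driver: Screwdriver with red handle, lying; bystander.
- flask: Small white bottle with red cap, 56 mm across, 100 mm high; bystander. Origin under its centre, z up.
Mind the look-alikes: they are no part of the job. Leave any purple look-alike of the cartridge alone.

How it is judged:
By the outcome, as a careful person would: the job done as asked, in the order asked, and still so for the second after the job is handed in, with the robot touching nothing.
It also fails if it takes over 45 s, if anything falls off the work surface, if the arm or the gripper's body presses on something with over 40 N, if the wrist force passes 120 N, or if a joint passes its speed limit or range.

## Robot

A 7-joint arm with a two-finger parallel gripper is mounted at the origin on the work surface. World frame = base frame: x ahead of the robot, y to its left, z up, the work surface at z = 0. Lengths are in m, angles in rad, forces in N, time in s.
With the tool pointing down it reaches from about 0.425 to 0.875 m from the base axis. Payload 4.7 kg.
Tool frame: the origin (TCP) lies midway between the tips of the shut fingers; the grasp point (between the pads) lies 19 mm behind it; z points along the fingers, y is the direction in which the jaws open and shut (so a half turn about z gives the same grasp; the last joint's range is limited). The gripper opens to 87 mm and grips with 3 to 60 N. Pads are 19 mm wide; open, the fingers measure 117 mm over their backs; the gripper's body (75 mm by 190 mm) begins 51 mm behind the grasp point.
Start: joints at [-1.272, 0.321, -0.07, 1.45, 0.023, 1.371, -0.057], TCP at [0.183, 0.624, 0.223] pointing down, gripper open.
Joint ranges: [-2.86, 2.86], [-0.3, 2.09], [-1.38, 1.24], [0.06, 2.45], [-1.56, 4.7], [0.09, 2.05], [-2.69, 2.69]. Speed limits (rad/s): [2.57, 2.57, 3.14, 3.14, 3.14, 3.14, 3.14].

## Interface

Orientations are given as a rotation vector (axis times angle).
In Python, from bench import get_state, eyes, job gives the robot as it stands. The module is installed in compiled form; this text tells all that it offers.
- The arm moves only by the shell command python3 -m jog 'ROWS' [FORCE]. ROWS is JSON, a list that holds one entry, the list of rows, each a list of 5 numbers: the opening, from 0 (shut) to 1 (fully open), then the shift along the tool's x, y, z in units of 40 mm (1.0 is 40 mm), then the turn about the tool's z in units of 5 degrees (1.0 is 5 degrees). In form: [[[jaw, dx, dy, dz, turn], ...]]. A call has 1 to 10 rows; each row shifts and turns the commanded pose from where the row before left it, along the tool's axes as they then stand; what a row does not reach is not made up. A row lasts 1/8 s, in which the tool goes at most 62.5 mm and 10.7 degrees, less where a joint would pass 70% of its speed; a pose out of reach is approached as far as the arm can. A call is refused whole if a number of a shift passes 1 or a number of a turn 1, either way. A call with a gripper value outside its range is refused whole. The fingers move at their own pace and stop on an object; FORCE is the grip in N (left out, the last holds). Time passes only in rows, so rows that do not move let the fingers close. It gives the time, the measured TCP pose, the force and the opening at its end, in the units of the state.
- get_state(): the state, without advancing time (a new reading comes with each control period).
- eyes.get_image(name): name is "scene" or "top"; returns (picture, depth): 480x640x3 uint8, red, green, blue; 480x640 float32, m along the optical axis (not along the pixel's ray), 0 where there is no reading.
- eyes.camera_params(name): a dict with "camera_matrix" (3x3 intrinsics, pixels), "pose" (4x4, takes a point from camera to world coordinates). Camera axes: x right, y down, z forward; pixel columns grow to the right and rows downward; lengths in m; the calibration is good to about 2 mm. A picture is of the moment at which its call begins. camera_params takes no time and is no camera call.
- job.close_job(): hands the job in, once; it reports no verdict.
The state is a dict: "time": time; "joint_positions": joint angles; "qd": joint speeds; "joint_torque": joint torques, N m; "position": TCP position; "tool_rot": TCP orientation; "ft_force": force on the tool from outside, world axes, zero at the start; "torque": the same for the moment, N m; "grip_width": opening from 0.0 (shut) to 1.0 (fully open).
Only numpy, scipy, OpenCV 4.12 (cv2) and the standard library are available. Lean on these libraries where they do the work, as an engineer would, in place of code of your own. Each camera call takes 0.05 s, during which the arm holds its last target. There are 200 camera calls.

## Working session

There is one attempt and no reset: what is moved stays moved. The work goes in short steps, Python scripts to look and compute and a shell command to move; the robot and the scene stay as the last step left them, time stands still between calls to the robot, and variables do not carry over. Pictures are saved under pics/ and viewed, about 8 in all and at most 12, crops included, and the job is handed in when it is done.

```bash
mkdir -p pics; cat > h.py <<'E'
import numpy as np, cv2
from bench import get_state, eyes, job
def shot(n,tag):
    im,d=eyes.get_image(n); np.savez(f'pics/{tag}.npz',im=im,d=d)
    cv2.imwrite(f'pics/{tag}.png',im[:,:,::-1]); return im,d
def ray(n,uv,z):
    c=eyes.camera_params(n);K=np.array(c['camera_matrix']);T=np.array(c['pose'])
    uv=np.atleast_2d(uv).astype(float)
    r=(T[:3,:3]@np.linalg.inv(K)@np.c_[uv,np.ones(len(uv))].T).T
    return T[:3,3]+r*((z-T[2,3])/r[:,2])[:,None]
def cloud(n,d):
    c=eyes.camera_params(n);K=np.array(c['camera_matrix']);T=np.array(c['pose'])
    v,u=np.mgrid[:480,:640]
    p=np.stack([(u-K[0,2])/K[0,0]*d,(v-K[1,2])/K[1,1]*d,d],-1)
    return p@T[:3,:3].T+T[:3,3]
E
python3 - <<'E'
from h import *
for n in('top','scene'):
    shot(n,n+'0'); c=eyes.camera_params(n); print(n,np.round(c['camera_matrix'],1).tolist(),np.round(c['pose'],3).tolist())
s=get_state();print(s)
E
```

```text
top [[554.1, 0.0, 317.5], [0.0, 554.1, 241.8], [0.0, 0.0, 1.0]] [[0.01, -0.992, 0.122, 0.338], [-1.0, -0.008, 0.016, -0.107], [-0.015, -0.122, -0.992, 1.991], [0.0, 0.0, 0.0, 1.0]]
scene [[515.9, 0.0, 320.2], [0.0, 515.9, 248.0], [0.0, 0.0, 1.0]] [[-0.786, 0.419, -0.455, 1.233], [0.618, 0.543, -0.568, 0.751], [0.009, -0.728, -0.685, 1.074], [0.0, 0.0, 0.0, 1.0]]
{'time': 0.1, 'joint_positions': array([-1.2718655 ,  0.3217519 , -0.07008493,  1.45157862,  0.02260222,
        1.37081005, -0.05686803]), 'qd': array([ 0.00091648, -0.00103482,  0.00152791, -0.00357447, -0.00040092,
        0.00052266, -0.0001925 ]), 'joint_torque': array([-4.64417353e-04, -4.92566729e+01, -4.06073034e-01, -3.13399673e+01,
       -6.41439389e-02,  3.94294644e-02,  6.91258856e-05]), 'position': array([0.1825507 , 0.62330542, 0.22155607]), 'tool_rot': array([-4.45783528e-01, -3.10964805e+00,  2.75567351e-03]), 'ft_force': array([-1.18800005,  0.57255384, -0.49318212]), 'torque': array([ 0.03494696, -0.02331615,  0.04365328]), 'grip_width': 1.0000936540460454}
```

View pics/top0.png

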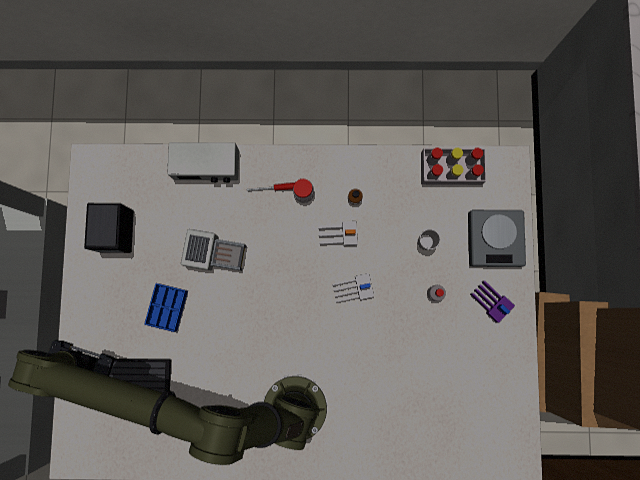

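View pics/scene0.png

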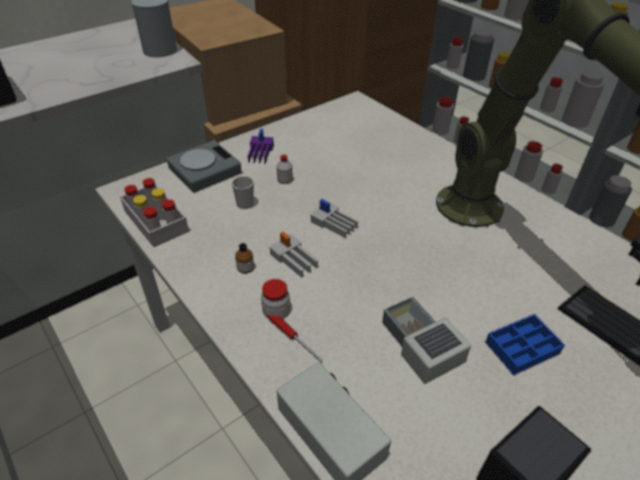

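The top view shows the blue-handled cartridge at about (363,287) with its fins pointing left. The dock is at (230,255) with its chiller at (198,250), and the orange spare is at (350,233).

```bash
python3 - <<'E'
from h import *
t=np.load('pics/top0.npz');s=np.load('pics/scene0.npz')
a=cv2.resize(t['im'][215:315,165:385],None,fx=3.6,fy=3.6,interpolation=cv2.INTER_CUBIC)
cv2.imwrite('pics/c1.png',a[:360,:,::-1])
cr=[cv2.resize(s['im'][190:250,300:370],(400,343),interpolation=cv2.INTER_CUBIC),cv2.resize(s['im'][290:385,375:485],(397,343),interpolation=cv2.INTER_CUBIC)]
cv2.imwrite('pics/c2.png',np.vstack([a[:360,:790],np.pad(np.hstack(cr),((0,0),(0,0),(0,0)))[:240,:790]])[:,:,::-1])
cv2.imwrite('pics/c2.png',np.vstack([cv2.resize(a[:360],(797,362)),np.hstack(cr)[:238]])[:,:,::-1])
for n,f in(('top',t),('scene',s)):
    im=f['im'].astype(int);d=f['d'];P=cloud(n,d)
    m=((im[...,2]-im[...,0]>60)&(im[...,2]-im[...,1]>30)).astype(np.uint8)
    k,l,st,ce=cv2.connectedComponentsWithStats(m)
    for i in range(1,k):
        if st[i,4]>15: print(n,st[i],ce[i].round(1),ray(n,ce[i],.072).round(4),'zmax',np.percentile(P[l==i][:,2],[5,50,95]).round(3))
    for name,lo,hi,h in(('chiller',.07,.09,.08),('docktop',.045,.066,.054),('block',.025,.045,.034)):
        m=((P[...,2]>lo)&(P[...,2]<hi)&(P[...,0]>.2)&(P[...,0]<.8)&(abs(P[...,1])<.45)).astype(np.uint8)
        k,l,st,ce=cv2.connectedComponentsWithStats(m)
        for i in range(1,k):
            if st[i,4]>40:
                uv=np.argwhere(l==i)[:,::-1]; q=ray(n,uv,h)[:,:2]
                print(n,name,st[i],q.mean(0).round(4),[np.round(v,4) if np.isscalar(v) else np.round(v,4).tolist() for v in cv2.minAreaRect((q*1000).astype(np.float32))])
E
```

```text
top [145 283  40  49 947] [165.8 307. ] [[0.3433 0.4448 0.072 ]] zmax [-0.001  0.011  0.045]
top [360 283  10   6  34] [364.7 285.5] [[ 0.4239 -0.2414  0.072 ]] zmax [0.065 0.073 0.082]
top [500 304  10  10  43] [504.4 308.6] [[ 0.3495 -0.7189  0.072 ]] zmax [0.064 0.074 0.08 ]
top chiller [295 179  18  21 132] [ 0.7602 -0.0268] [[760.1563, -26.2828], [58.1944, 72.0252], np.float64(85.2476)]
top chiller [181 229  34  40 934] [0.5467 0.3406] [[546.8172, 340.0454], [99.8581, 128.9198], np.float64(80.94)]
top docktop [348 188  15  15  95] [ 0.7407 -0.2085] [[744.5074, -207.9511], [50.1102, 49.5576], np.float64(26.3811)]
top docktop [209 239  36  31 814] [0.5322 0.2422] [[531.9882, 242.9897], [112.5498, 95.9394], np.float64(82.1175)]
top block [277 183  17   6  45] [0.7836 0.0438] [[782.8403, 42.964], [18.403, 57.7706], np.float64(0.383)]
top block [318 221  40  24 428] [ 0.6123 -0.1646] [[611.439, -147.1756], [84.1672, 136.2233], np.float64(3.6226)]
top block [335 273  39  29 388] [ 0.4193 -0.2257] [[416.6656, -201.6646], [83.2007, 133.0033], np.float64(11.806)]
top block [167 286  10  
[... 2038 characters left out ...]
64(13.0647)]
scene block [270 234  49  38 636] [ 0.6166 -0.1492] [[613.7093, -141.2369], [90.4016, 145.7616], np.float64(3.1209)]
scene block [235 257  19  12  93] [ 0.7542 -0.1908] [[752.7362, -196.2117], [42.3106, 51.5796], np.float64(56.9151)]
scene block [267 299  24  30 204] [0.7808 0.0229] [[768.2061, 30.5713], [77.4953, 72.3996], np.float64(85.1113)]
scene block [383 312  21  29 124] [0.576  0.2282] [[575.5292, 227.0962], [97.966, 13.4595], np.float64(81.7044)]
scene block [487 313  54  42 549] [0.3514 0.4236] [[340.3532, 420.9376], [171.2879, 61.6502], np.float64(0.1932)]
scene block [402 346  67  33 310] [0.5829 0.3666] [[576.0145, 372.5525], [82.9862, 158.9144], np.float64(43.669)]
```

View pics/c2.png

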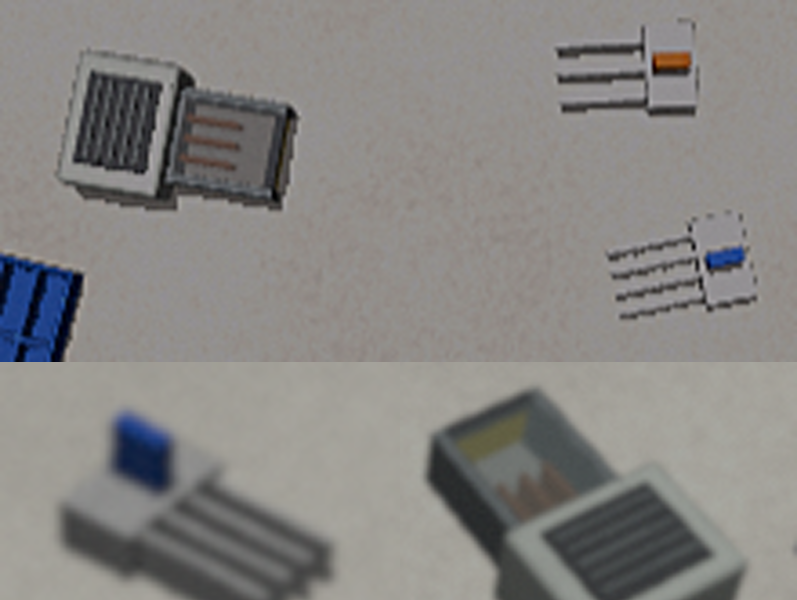

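```bash
cat >> h.py <<'E'
from scipy.spatial.transform import Rotation as Ro
def go(x,y,z,yaw=None):
    "needed shift (tool units, at present tool yaw) and turn units; yaw = world yaw of tool x, deg"
    s=get_state();R=Ro.from_rotvec(s['tool_rot']).as_matrix();p=s['position']
    cy=np.degrees(np.arctan2(R[1,0],R[0,0]))
    print('t',round(s['time'],2),'p',p.round(4),'yaw',cy.round(2),'tilt',R[2].round(3),'grip',round(s['grip_width'],3),'F',s['ft_force'].round(1))
    if yaw is not None:
        a=np.radians(yaw);Rn=np.array([[np.cos(a),np.sin(a),0],[np.sin(a),-np.cos(a),0],[0,0,-1]])
        print('turn',round((cy-yaw+180)%360-180,2)/5,'shift after turn',(Rn.T@(np.array([x,y,z])-p)/.04).round(2))
    print('shift now',(R.T@(np.array([x,y,z])-p)/.04).round(2))
E
python3 -m jog '[[[1,0,0,0,1],[1,0,0,0,1],[1,0,0,0,1],[1,0,0,0,1],[1,0,0,0,1],[1,0,0,0,1],[1,0,0,0,1],[1,0,0,0,1],[1,0,0,0,1],[1,0,0,0,1]]]' 15
python3 -m jog '[[[1,0,0,0,1],[1,0,0,0,1],[1,0,0,0,0.35],[1,0,1,0,0],[1,0,1,0,0],[1,0,1,0,0],[1,0,1,0,0],[1,0,1,0,0],[1,0,1,0,0]]]'
python3 -c "
from h import *
go(.425,-.241,.15,102)"
```

```text
time: 1.35
position: [0.1825, 0.6235, 0.2219]
tool_rot: [1.722, 2.627, -0.002]
ft_force: [0.6, 0.4, 0.4]
grip_width: 1.0
time: 2.48
position: [0.4186, 0.6736, 0.2222]
tool_rot: [-1.977, -2.441, 0.001]
ft_force: [0.5, 0.8, -0.9]
grip_width: 1.003
t 2.48 p [0.4186 0.6736 0.2222] yaw 101.99 tilt [-0. -0. -1.] grip 1.003 F [ 0.5  0.8 -0.9]
turn -0.002 shift after turn [-22.4  -4.6   1.8]
shift now [-22.4   -4.59   1.81]
```

```bash
python3 -m jog '[[[1,-1,0,0,0],[1,-1,0,0,0],[1,-1,0,0,0],[1,-1,0,0,0],[1,-1,0,0,0],[1,-1,0,0,0],[1,-1,0,0,0],[1,-1,0,0,0],[1,-1,0,0,0],[1,-1,0,0,0]]]'
python3 -m jog '[[[1,-1,0,0,0],[1,-1,0,0,0],[1,-1,0,0,0],[1,-1,0,0,0],[1,-1,0,0,0],[1,-1,0,0,0],[1,-1,-0.5,0,0],[1,-1,-1,0,0],[1,-1,-1,0,0],[1,-1,-1,0,0]]]'
python3 -m jog '[[[1,0,0,0,0],[1,0,0,0,0]]]'
python3 - <<'E'
from h import *
go(.425,-.241,.15,102)
im,d=shot('scene','s1');a=cv2.resize(im[120:270,230:430],None,fx=4,fy=4,interpolation=cv2.INTER_CUBIC)
cv2.imwrite('pics/s1c.png',a[:,:,::-1])
# subpixel handle centroid in both stored initial views -> triangulate
def soft(f,box):
    u0,v0,u1,v1=box;q=f['im'][v0:v1,u0:u1].astype(float);w=np.clip(q[...,2]-q[...,0]-15,0,None)
    v,u=np.mgrid[v0:v1,u0:u1];return np.array([(w*u).sum(),(w*v).sum()])/w.sum()
t=np.load('pics/top0.npz');s=np.load('pics/scene0.npz')
a=soft(t,(352,276,378,298));b=soft(s,(314,194,336,218));print(a,b,ray('top',a,.072),ray('scene',b,.06))
E
```

```text
time: 3.72
position: [0.5002, 0.2807, 0.2225]
tool_rot: [-1.977, -2.441, 0.0]
ft_force: [0.5, -0.2, 0.5]
grip_width: 1.003
time: 4.97
position: [0.4447, -0.1397, 0.2225]
tool_rot: [1.977, 2.441, 0.0]
ft_force: [-0.1, -0.7, 0.8]
grip_width: 0.996
time: 5.22
position: [0.4461, -0.1377, 0.2227]
tool_rot: [1.978, 2.441, 0.002]
ft_force: [0.8, 0.1, -0.3]
grip_width: 0.997
t 5.22 p [ 0.4461 -0.1377  0.2227] yaw 101.95 tilt [ 0.001  0.001 -1.   ] grip 0.997 F [ 0.8  0.1 -0.3]
turn -0.01 shift after turn [-2.42 -1.05  1.82]
shift now [-2.42 -1.05  1.81]
[364.78954883 285.60936608] [324.35751979 204.05567282] [[ 0.42354928 -0.24170258  0.072     ]] [[ 0.42491289 -0.24057326  0.06      ]]
```

```bash
python3 -m jog '[[[1,-0.8,-0.36,0.4,0],[1,-0.8,-0.36,0.4,0],[1,-0.82,-0.36,0.4,0],[1,0,0,0.8,0],[1,0,0,0.6,0],[1,0,0,0.3,0],[1,0,0,0,0],[1,0,0,0,0]]]' 15
python3 - <<'E'
from h import *
go(.4243,-.2412,.040,102)
im,d=shot('scene','s2');a=cv2.resize(im[130:250,270:420],None,fx=5,fy=5,interpolation=cv2.INTER_CUBIC)
cv2.imwrite('pics/s2c.png',a[:,:,::-1])
E
```

```text
time: 6.28
position: [0.4246, -0.2418, 0.1074]
tool_rot: [1.977, 2.44, 0.001]
ft_force: [0.5, -0.7, 0.2]
grip_width: 1.002
t 6.28 p [ 0.4246 -0.2418  0.1074] yaw 101.98 tilt [-0.001  0.001 -1.   ] grip 1.002 F [ 0.5 -0.7  0.2]
turn -0.004 shift after turn [ 0.02 -0.    1.68]
shift now [ 0.02 -0.01  1.68]
```

View pics/s2c.png

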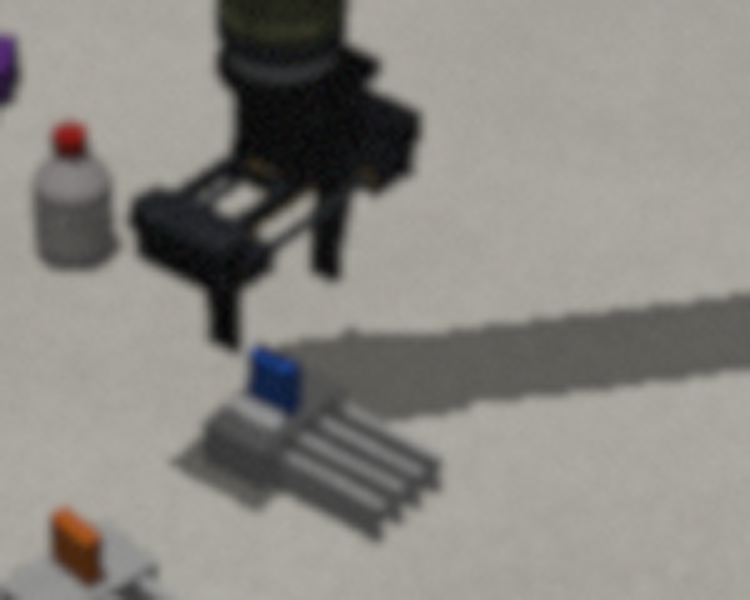

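The gripper is over the blue handle and clear of the flask and the spare. Next I descend and grip.

```bash
python3 -m jog '[[[1,0,0,0.8,0],[1,0,0,0.55,0],[1,0,0,0.3,0],[1,0,0,0,0],[0,0,0,0,0],[0,0,0,0,0],[0,0,0,0,0],[0,0,0,0,0],[0,0,0,0,0],[0,0,0,0,0]]]' 45
python3 -c "
from h import *
go(.424,-.241,.06,81)"
```

```text
time: 7.58
position: [0.4237, -0.2418, 0.0405]
tool_rot: [1.978, 2.44, 0.0]
ft_force: [0.4, 0.6, -0.1]
grip_width: 0.4
t 7.58 p [ 0.4237 -0.2418  0.0405] yaw 101.94 tilt [ 0.  0. -1.] grip 0.4 F [ 0.4  0.6 -0.1]
turn 4.188000000000001 shift after turn [ 0.02  0.   -0.49]
shift now [ 0.02  0.01 -0.49]
```

```bash
python3 -m jog '[[[0,0,0,0,0],[0,0,0,0,0],[0,0,0,0,0],[0,0,0,0,0],[0,0,0,0,0],[0,0,0,-0.2,0],[0,0,0,-0.2,0],[0,0,0,0,0]]]' 45
python3 - <<'E'
from h import *
go(.424,-.241,.06,81)
# refine the dock from the first top view: edges of chiller top and dock rim
t=np.load('pics/top0.npz');im=t['im']
a=cv2.resize(im[222:282,176:256],None,fx=10,fy=10,interpolation=cv2.INTER_CUBIC)
cv2.imwrite('pics/d0.png',a[:,:,::-1])
E
```

```text
time: 8.57
position: [0.4238, -0.242, 0.0571]
tool_rot: [1.978, 2.44, 0.001]
ft_force: [-0.2, -1.2, -5.2]
grip_width: 0.154
t 8.57 p [ 0.4238 -0.242   0.0571] yaw 101.93 tilt [-0.     0.001 -1.   ] grip 0.154 F [-0.2 -1.2 -5.2]
turn 4.186 shift after turn [ 0.03  0.   -0.07]
shift now [ 0.02  0.01 -0.07]
```

View pics/d0.png

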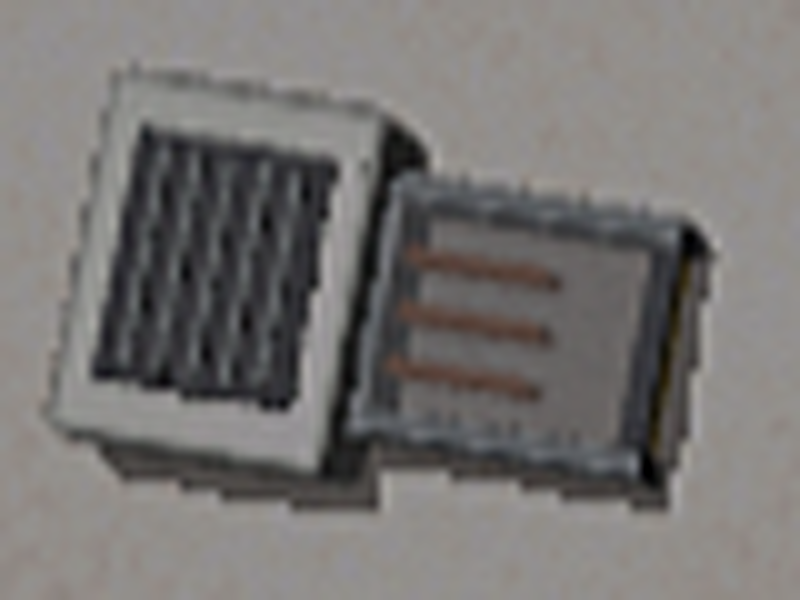

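The handle is held: the opening is 13.4 mm and the tool reads about 5 N of weight. In the dock crop the copper fin fronts are near (556,280), (549,338) and (538,393), the chiller corners are clear, and the flap is at the right.

```bash
python3 - <<'E'
from h import *
f=lambda P:(np.array(P,float)+.5)/10-.5+[176,222]
C=ray('top',f([(125,75),(380,105),(315,472),(55,432)]),.08)[:,:2]
D=ray('top',f([(400,180),(690,222),(645,470),(360,430)]),.054)[:,:2]
for n,q in(('chil',C),('dock',D)):
    a=q[0]-q[1]; b=q[3]-q[2]; w1=q[0]-q[3];w2=q[1]-q[2]
    print(n,q.mean(0).round(4),'len',[np.linalg.norm(v).round(4) for v in(a,b,w1,w2)],'yaw',[np.degrees(np.arctan2(v[1],v[0])).round(1) for v in(a,b)],[np.degrees(np.arctan2(v[1],v[0])).round(1)+90 for v in(w1,w2)])
im=np.load('pics/top0.npz')['im'].astype(float)[222:282,176:256]
w=np.clip(im[...,0]-im[...,2]-18,0,None);w[:,60:]=0
w[:, :40]=0
m=(w>5).astype(np.uint8);k,l,st,ce=cv2.connectedComponentsWithStats(m,connectivity=4)
for i in range(1,k):
    if st[i,4]>6:
        v,u=np.nonzero(l==i);W=w[v,u]
        q=ray('top',np.c_[u+176,v+222],.034)[:,:2]
        c=(q*W[:,None]).sum(0)/W.sum();e=np.linalg.svd((q-c)*W[:,None]**.5)[2][0]
        print('fin',st[i],c.round(4),'yaw',np.degrees(np.arctan2(e[1],e[0]))%180)
E
```

```text
chil [0.5463 0.3406] len [np.float64(0.0903), np.float64(0.0919), np.float64(0.1268), np.float64(0.1298)] yaw [np.float64(83.7), np.float64(81.8)] [np.float64(81.1), np.float64(81.9)]
dock [0.5306 0.2383] len [np.float64(0.104), np.float64(0.1016), np.float64(0.0894), np.float64(0.0888)] yaw [np.float64(82.2), np.float64(82.5)] [np.float64(82.8), np.float64(81.2)]
fin [41 25 14  3 17] [0.5533 0.2593] yaw 81.60504562393898
fin [40 30 14  4 18] [0.5334 0.2608] yaw 81.15193820761434
fin [40 36 12  3 16] [0.514  0.2649] yaw 81.76718341050015
```

```bash
python3 -m jog '[[[0,0,0,0,0.6],[0,0,0,0,0.8],[0,0,0,0,1],[0,0,0,0,0.8],[0,0,0,0,0.6],[0,0,0,0,0.25],[0,0.3,0.05,0,0],[0,0.6,0.1,0,0],[0,0.8,0.1,0,0],[0,0.8,0.1,0,0]]]'
python3 -m jog '[[[0,0.8,0.1,0,0],[0,0.8,0.1,0,0],[0,0.8,0.1,0,0],[0,0.8,0.1,0,0],[0,0.8,0.1,0,0],[0,0.5,0.05,0,0],[0,0.2,0,0,0],[0,0,0,0.2,0],[0,0,0,0.1,0],[0,0,0,0,0]]]'
python3 - <<'E'
from h import *
go(.5012,.038,.0405,81.7)
im,_=shot('top','t3');cv2.imwrite('pics/t3c.png',cv2.resize(im[215:305,180:320],None,fx=5.7,fy=5.7,interpolation=cv2.INTER_CUBIC)[:,:,::-1])
im,_=shot('scene','s3');cv2.imwrite('pics/s3c.png',cv2.resize(im[200:360,300:480],None,fx=4,fy=3.75,interpolation=cv2.INTER_CUBIC)[:,:,::-1])
E
```

```text
time: 9.82
position: [0.4522, -0.143, 0.0565]
tool_rot: [-2.375, -2.055, -0.001]
ft_force: [1.0, -0.8, -6.3]
grip_width: 0.155
time: 11.08
position: [0.5002, 0.0366, 0.0439]
tool_rot: [-2.378, -2.052, 0.002]
ft_force: [-0.2, 0.4, -5.6]
grip_width: 0.157
t 11.07 p [0.5002 0.0366 0.0439] yaw 81.58 tilt [-0.001 -0.001 -1.   ] grip 0.157 F [-0.2  0.4 -5.6]
turn -0.024 shift after turn [0.04 0.02 0.09]
shift now [0.04 0.02 0.08]
```

View pics/t3c.png

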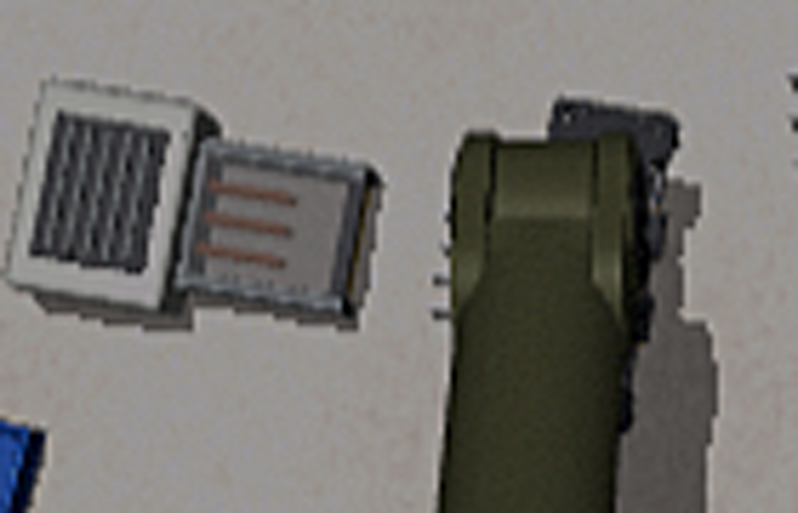

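View pics/s3c.png

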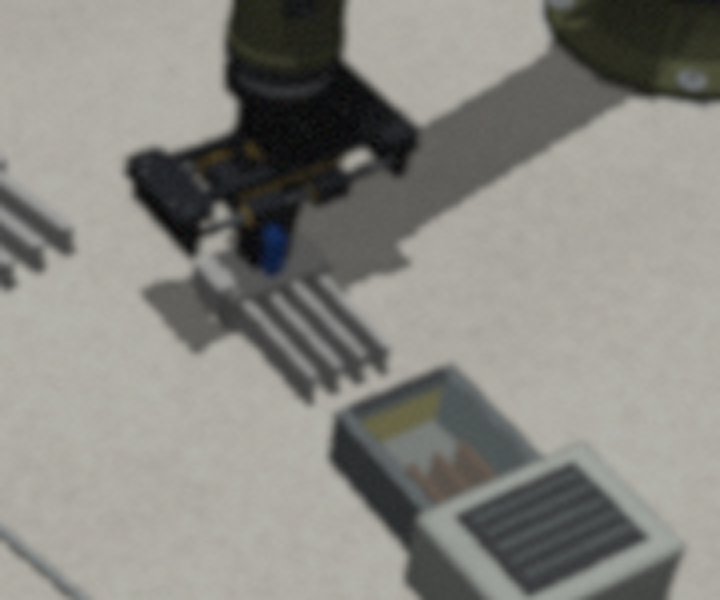

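The cartridge is in front of the dock and square to it. In the scene crop the fin tips are at about (310,395) to (382,360), and the mouth rim corners are at about (335,412) and (455,366). I'll compare the fin row with the dock in that one view.

```bash
python3 - <<'E'
from h import *
e=np.array([np.cos(np.radians(81.7)),np.sin(np.radians(81.7))]);n=np.array([-e[1],e[0]])
f=lambda P:(np.array(P,float)+.5)/[4,3.75]-.5+[300,200]
def rep(k,P,z):
    q=ray('scene',f(P),z)[:,:2];print(k,'s',(q@e*1000).round(1),'n',(q@n*1000).round(1))
rep('tips',[(312,390),(336,380),(358,368),(382,352)],.033)
rep('rim front corners',[(335,412),(455,366)],.054)
rep('chil',[(418,520),(582,445),(684,550)],.08)
im=np.load('pics/s3.npz')['im'].astype(float)
# copper in scene
w=np.clip(im[...,0]-im[...,2]-25,0,None); w[:312]=0;w[335:]=0;w[:,:398]=0;w[:,426:]=0
v,u=np.nonzero(w>0);W=w[v,u];q=ray('scene',np.c_[u,v],.03)[:,:2]
print('copper n',(W*(q@n)).sum()/W.sum(),'px',(W*u).sum()/W.sum(),(W*v).sum()/W.sum(),len(W))
a=cv2.resize(np.load('pics/s3.npz')['im'][275:335,355:435],None,fx=10,fy=10,interpolation=cv2.INTER_CUBIC);cv2.imwrite('pics/s3z.png',a[:,:,::-1])
E
```

```text
tips s [227.7 227.9 225.9 221.4] n [-527.4 -508.2 -488.9 -465.9]
rim front corners s [265.2 269.7] n [-537.6 -444.9]
chil s [379.1 379.9 474.6] n [-560.3 -435.8 -438.2]
copper n -0.49293467713352873 px 399.76666666666665 312.6777777777778 16
```

View pics/s3z.png

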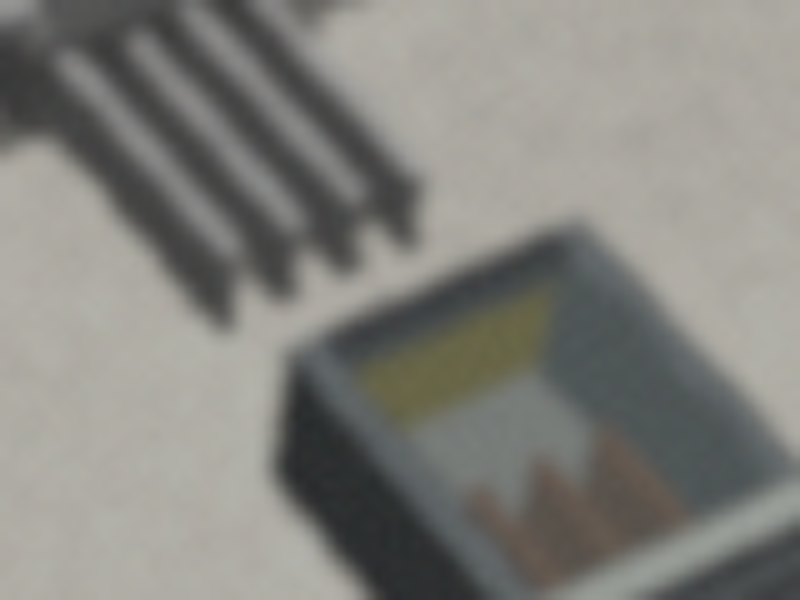

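```bash
python3 - <<'E'
from h import *
e=np.array([np.cos(np.radians(81.7)),np.sin(np.radians(81.7))]);n=np.array([-e[1],e[0]])
f=lambda P:(np.array(P,float)+.5)/10-.5+[355,275]
def rep(k,P,z):
    q=ray('scene',f(P),z)[:,:2];print(k,'s',(q@e*1000).round(1),'n',(q@n*1000).round(1),'mean n',((q@n).mean()*1000).round(1))
rep('fintips',[(232,255),(297,228),(357,198),(413,178)],.0334)
rep('finline1',[(80,70),(232,255)],.0334)
rep('finline3',[(200,15),(357,198)],.0334)
rep('rim',[(293,352),(582,222)],.054)
rep('copper',[(480,495),(542,463),(605,428)],.034)
print(get_state()['position'][:2]@n)
E
```

```text
fintips s [217.8 218.5 217.7 219.2] n [-520.2 -499.7 -479.4 -462. ] mean n -490.4
finline1 s [141.7 217.8] n [-518.5 -520.2] mean n -519.4
finline3 s [140.6 217.7] n [-477.9 -479.4] mean n -478.7
rim s [266.5 267.6] n [-537.  -445.3] mean n -491.2
copper s [315.9 315.4 314.2] n [-511.4 -491.3 -470.2] mean n -491.0
-0.49024962394958166
```

```bash
python3 -m jog '[[[0,0.02,0.02,0.08,-0.02],[0,0.3,0,0,0],[0,0.3,0,0,0],[0,0.3,0,0,0],[0,0.2,0,0,0],[0,0.2,0,0,0],[0,0.2,0,0,0],[0,0.1,0,0,0],[0,0,0,0,0]]]'
python3 - <<'E'
from h import *
e=np.array([np.cos(np.radians(81.7)),np.sin(np.radians(81.7))]);n=np.array([-e[1],e[0]])
go(*(.235*e-.491*n),.0405,81.7)
im,_=shot('scene','s4');a=cv2.resize(im[275:335,355:435],None,fx=10,fy=10,interpolation=cv2.INTER_CUBIC);cv2.imwrite('pics/s4z.png',a[:,:,::-1])
E
```

```text
time: 12.3
position: [0.511, 0.1023, 0.0412]
tool_rot: [-2.374, -2.057, -0.0]
ft_force: [0.4, -0.2, -6.1]
grip_width: 0.157
t 12.3 p [0.511  0.1023 0.0412] yaw 81.81 tilt [ 0. -0. -1.] grip 0.157 F [ 0.4 -0.2 -6.1]
turn 0.022 shift after turn [1.5  0.   0.02]
shift now [1.5  0.01 0.02]
```

View pics/s4z.png

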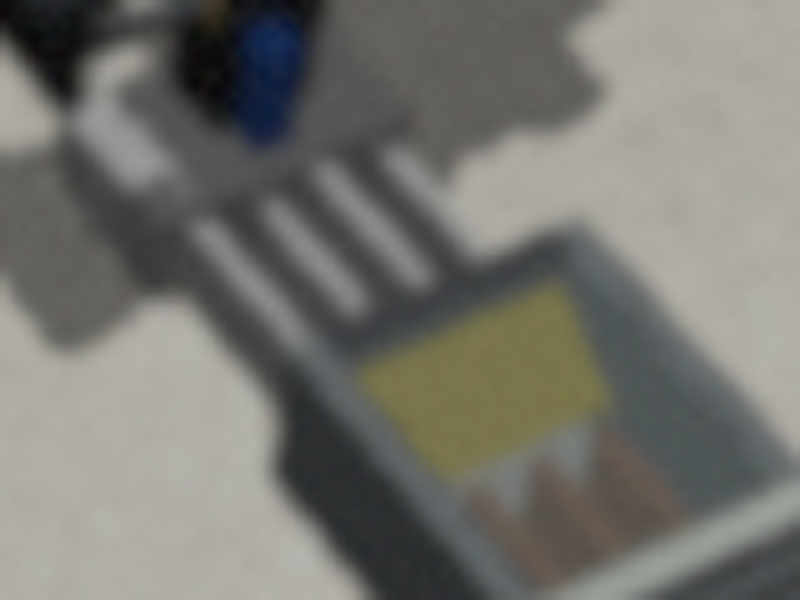

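The fins are inside the mouth and the flap is swinging up with no side force. I'll continue between the copper fins in gentle steps.

```bash
python3 -m jog '[[[0,0.15,0,0,0],[0,0.15,0,0,0],[0,0.15,0,0,0],[0,0.15,0,0,0],[0,0.15,0,0,0],[0,0,0,0,0]]]'
python3 -m jog '[[[0,0.15,0,0,0],[0,0.15,0,0,0],[0,0.15,0,0,0],[0,0,0,0,0]]]'
python3 -c "
from h import *
e=np.array([np.cos(np.radians(81.7)),np.sin(np.radians(81.7))]);n=np.array([-e[1],e[0]])
go(*(.235*e-.491*n),.0405,81.7)"
```

```text
time: 13.1
position: [0.5154, 0.1328, 0.0414]
tool_rot: [-2.373, -2.058, -0.001]
ft_force: [1.0, 0.3, -6.3]
grip_width: 0.158
time: 13.6
position: [0.5179, 0.1505, 0.0414]
tool_rot: [-2.373, -2.058, -0.001]
ft_force: [0.5, 0.9, -7.4]
grip_width: 0.163
t 13.6 p [0.5179 0.1505 0.0414] yaw 81.85 tilt [ 0.001  0.    -1.   ] grip 0.163 F [ 0.5  0.9 -7.4]
turn 0.03 shift after turn [0.28 0.01 0.02]
shift now [0.28 0.01 0.02]
```

```bash
python3 -m jog '[[[0,0,0,0.02,0],[0,0.1,0,0,0],[0,0.1,0,0,0],[0,0.05,0,0,0],[0,0,0,0,0]]]'
python3 -m jog '[[[0,0.05,0,0,0],[0,0.05,0,0,0],[0,0,0,0,0]]]'
```

```text
time: 14.22
position: [0.5195, 0.1598, 0.0407]
tool_rot: [2.375, 2.057, 0.001]
ft_force: [0.6, -0.5, -4.9]
grip_width: 0.16
time: 14.6
position: [0.52, 0.1636, 0.0407]
tool_rot: [2.375, 2.057, 0.001]
ft_force: [0.0, -1.0, -4.0]
grip_width: 0.156
```

```bash
python3 -m jog '[[[0,0.05,0,0,0],[0,0.05,0,0,0],[0,0,0,0,0]]]'
python3 -m jog '[[[0,0.05,0,0,0],[0,0,0,0,0]]]'
python3 -m jog '[[[0,0.05,0,0,0],[0,0,0,0,0]]]'
```

```text
time: 14.98
position: [0.5201, 0.1649, 0.0407]
tool_rot: [2.375, 2.054, -0.004]
ft_force: [-2.1, -7.3, -0.6]
grip_width: 0.157
time: 15.22
position: [0.5201, 0.1649, 0.0407]
tool_rot: [2.376, 2.052, -0.008]
ft_force: [-3.7, -10.5, 4.0]
grip_width: 0.156
time: 15.48
position: [0.5201, 0.165, 0.0407]
tool_rot: [2.377, 2.05, -0.012]
ft_force: [-6.2, -14.7, 6.0]
grip_width: 0.155
```

Firm contact at the mouth: about 16 N along the push, and the cartridge is no longer advancing. I'll ease most of the preload, check, then release.

```bash
python3 -m jog '[[[0,-0.06,0,0,0],[0,-0.06,0,0,0],[0,0,0,0,0]]]'
python3 -c "
from h import *
go(.5201,.165,.0405,81.7)"
python3 -m jog '[[[0.3,0,0,0,0],[0.5,0,0,0,0],[0.6,0,0,0,0],[0.6,0,0,0,0],[0.6,0,0,0,0],[0.6,0,0,0,0]]]'
python3 - <<'E'
from h import *
go(.5201,.165,.14,81.7)
im,_=shot('scene','s5');a=cv2.resize(im[245:365,355:475],None,fx=5,fy=5,interpolation=cv2.INTER_CUBIC);cv2.imwrite('pics/s5z.png',a[:,:,::-1])
E
```

```text
time: 15.85
position: [0.5201, 0.165, 0.0407]
tool_rot: [2.376, 2.055, -0.003]
ft_force: [-2.3, -6.3, 0.3]
grip_width: 0.153
t 15.85 p [0.5201 0.165  0.0407] yaw 81.71 tilt [-0.002 -0.001 -1.   ] grip 0.153 F [-2.3 -6.3  0.3]
turn 0.002 shift after turn [0. 0. 0.]
shift now [0. 0. 0.]
time: 16.6
position: [0.5204, 0.1665, 0.0406]
tool_rot: [-2.375, -2.057, -0.0]
ft_force: [0.2, 0.3, -0.1]
grip_width: 0.597
t 16.6 p [0.5204 0.1665 0.0406] yaw 81.78 tilt [ 0.  0. -1.] grip 0.597 F [ 0.2  0.3 -0.1]
turn 0.016 shift after turn [-0.04 -0.   -2.49]
shift now [-0.04 -0.   -2.49]
```

View pics/s5z.png

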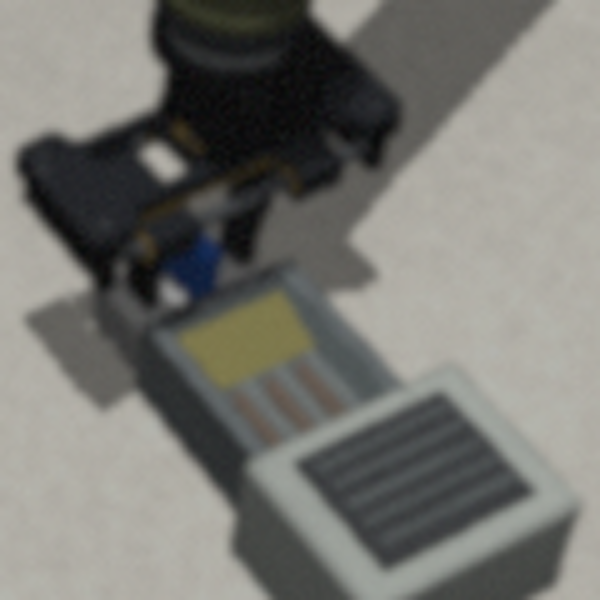

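Released. The block is at the mouth, the flap is up on the fins, and the fins lie between the copper ones. I'll retract straight up and check with a clear view.

```bash
python3 -m jog '[[[0.6,0,0,-0.3,0],[0.6,0,0,-0.6,0],[0.6,0,0,-1,0],[0.6,0,0,-1,0],[0.6,0,0,-1,0],[0.6,0,0,-0.6,0],[0.6,-1,0,0,0],[0.6,-1,0,0,0],[0.6,-1,0,0,0],[0.6,-1,0,0,0]]]'
python3 -m jog '[[[0.6,-1,0,0,0],[0.6,-1,0,0,0],[0.6,0,0,0,0],[0.6,0,0,0,0]]]'
python3 - <<'E'
from h import *
im,d=shot('scene','s6');t,_=shot('top','t6')
A=cv2.resize(im[270:340,355:435],None,fx=5,fy=5,interpolation=cv2.INTER_CUBIC)
B=cv2.resize(t[220:290,175:255],None,fx=5,fy=5,interpolation=cv2.INTER_CUBIC)
cv2.imwrite('pics/f6.png',np.hstack([A,B])[:,:,::-1])
for n,a,k in(('top',t,'top0'),('scene',im,'scene0')):
    o=np.load(f'pics/{k}.npz')['im'].astype(int);c=a.astype(int)
    m=((abs(o-c).max(-1)>60)).astype(np.uint8);q,l,st,ce=cv2.connectedComponentsWithStats(m)
    print(n,[st[i].tolist() for i in range(1,q) if st[i,4]>25])
go(.5,.1,.2,81.7)
E
```

```text
time: 17.9
position: [0.4973, 0.0066, 0.2215]
tool_rot: [2.375, 2.056, 0.002]
ft_force: [0.2, 0.2, 0.5]
grip_width: 0.6
time: 18.4
position: [0.4862, -0.0704, 0.2211]
tool_rot: [-2.375, -2.057, -0.002]
ft_force: [-0.3, 0.9, 0.5]
grip_width: 0.6
top [[55, 229, 304, 251, 17590], [241, 246, 14, 24, 102], [254, 249, 7, 24, 47], [359, 283, 12, 8, 59], [19, 350, 17, 6, 45]]
scene [[443, 0, 41, 13, 188], [528, 7, 38, 38, 448], [492, 13, 30, 17, 196], [491, 25, 12, 15, 55], [578, 32, 48, 34, 441], [523, 38, 36, 41, 500], [606, 64, 14, 12, 49], [478, 82, 12, 13, 90], [311, 91, 76, 111, 3785], [478, 94, 8, 18, 84], [509, 99, 17, 13, 134], [505, 108, 17, 37, 272], [469, 117, 9, 6, 39], [455, 145, 8, 22, 116], [323, 193, 114, 70, 2046], [319, 199, 12, 15, 130], [496, 203, 95, 92, 2113], [311, 210, 47, 26, 568], [628, 242, 12, 21, 162], [387, 288, 12, 17, 150], [374, 304, 9, 14, 64], [626, 360, 14, 16, 112]]
t 18.5 p [ 0.4862 -0.0697  0.2207] yaw 81.9 tilt [ 0.  0. -1.] grip 0.602 F [-0.6 -0.1 -0.7]
turn 0.04 shift after turn [ 4.25 -0.27  0.52]
shift now [ 4.25 -0.26  0.52]
```

View pics/f6.png

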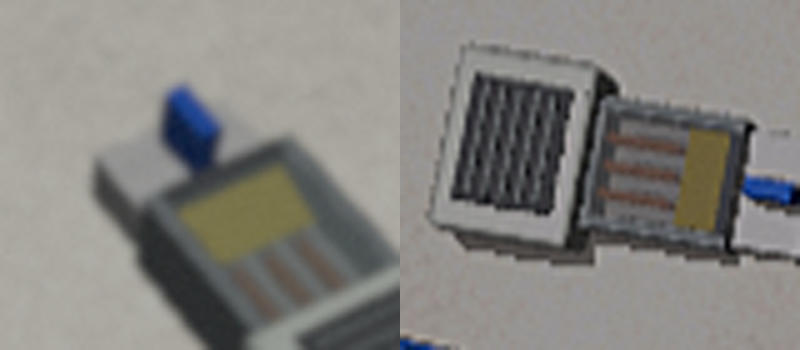

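The last view shows the block flush against the mouth, the flap lying open on the fins and the handle upright. The image differences show changes only at the arm and its shadow, the cartridge and the dock.

```bash
python3 -c "
from bench import job;print(job.close_job())"
```

```text
the job is handed in; nothing more can be done
None
```

I loaded the blue-handled cartridge fully home in the dock and handed the job in at about 18.5 s. I gripped it by the handle and lined it up with the dock. Then I slid it four-fin end first through the flap and between the copper fins until its block stopped at the mouth. After that I eased the pressure, let go and backed the arm away.

**What the last checks showed:**
- **Insertion:** there was almost no force on the way in, then a firm stop. The push force rose to about 16 N with no further movement, and the heading matched my estimate of the dock's (about 81.7°).
- **Final views:** both cameras show the block against the mouth, the fins between the copper fins and the flap lying open on them. The cartridge looks flat and the gripper is clear.
- **Other things on the bench:** comparing before and after pictures, I saw changes only at the arm and its shadow, the cartridge and the dock. The spare and the other items look unmoved.

**One disagreement:** the two cameras put the dock's mouth about 7 mm apart along the push direction. The actual stop fell between the two estimates, so I took "fully home" from the contact rather than from the pictures. I did not measure the flap angle.

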